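Refit the washed lid of a clip-top food box: thread its hinge pin and shut the clips

ROBOT

A 6-joint arm with a two-finger parallel gripper is mounted at the origin on a cart in front of the work surface, level with it; the furniture and walls round the work are solid. World frame = base frame: x ahead of the robot, y to its left, z up, the work surface at z = 0. Lengths are in mm, angles in rad, forces in N, time in s.
With the tool pointing down it reaches from about 225 to 875 mm from the base axis. Payload 3.4 kg.
Tool frame: the origin (TCP) lies between the finger pads; the fingertips stand 25 mm ahead of it and the grasp point (between the pads) lies 6 mm ahead of it (arm.tip_extent is the distance from the TCP to the fingertips, in mm); z points along the fingers, y is the line along which they close (so a half turn about z gives the same grasp; the last joint's range is limited). The gripper opens to 85 mm and grips with 20 to 120 N. Pads are 22 mm wide; open, the fingers measure 114 mm over their backs; the gripper's body (76 mm by 85 mm) begins 54 mm behind the grasp point. The pads swing forward as they close: fully open they stand 13 mm farther back than shut.
Start: joints at [-1.256, 0.276, 1.505, -0, 1.361, -0.121], TCP at [242.731, -521.289, 256.328] pointing down, gripper open.
Joint ranges: [-2.89, 2.89], [-0.75, 2.08], [0.22, 2.7], [-1.18, 4.32], [0.11, 2.71], [-2.7, 2.7]. Speed limits (rad/s): [2.57, 2.57, 3.14, 3.14, 3.14, 3.14].

INTERFACE

Orientations are given as a unit quaternion [x, y, z, w].
In Python, from plant import arm, imaging, models gives the robot as it stands.
- The arm moves only by the tool step_arm, never from a script. Its argument "increments" is a list of rows, each a list of 7 numbers: the shift along the tool's x, y, z in units of 0.05 m (1.0 is 0.05 m), then the turn, a rotation vector about the tool's x, y, z in units of 4 degrees (1.0 is 4 degrees), then the opening, from 0 (shut) to 1 (fully open). A call has 1 to 20 rows; each row shifts and turns the commanded pose from where the row before left it, along the tool's axes as they then stand; what a row does not reach is not made up. A row lasts 1/10 s, in which the tool goes at most 50 mm and 8.59 degrees, less where a joint would pass 70% of its speed; a pose out of reach is approached as far as the arm can. A call with a number of a shift or a turn outside -1 to 1 is refused whole. A call with a gripper value outside its range is refused whole. The fingers move at their own pace and stop on an object; "squeeze" is the grip in N (left out, the last holds). Time passes only in rows, so rows that do not move let the fingers close. It gives the time, the measured TCP pose, the force, the opening and the grip force at its end, in the units of the state.
- arm.get_state(): the state, without advancing time (a new reading comes with each control period).
- imaging.get_image(name): name is "side" or "top" or "wrist"; returns the picture (384x512x3 uint8, blue, green, red); there is no depth.
- imaging.get_calibration(name): a dict with "fov_y" (degrees; the focal length in pixels is half the picture's height over the tangent of half this angle, whatever the lens; pixels are square), "cx", "cy" (the principal point, pixels), "rvec" (rotation vector, rad) and "tvec" (3), from world to camera coordinates, as OpenCV has them; the wrist camera has in their place "tool_from_camera" (4x4, takes a point from camera to tool coordinates, whose origin is the TCP and whose axes are the flange's). Camera axes: x right, y down, z forward; pixel columns grow to the right and rows downward; lengths in mm; the calibration is good to about 2 mm. A picture is of the moment at which its call begins: read the wrist's pose just before it. get_calibration takes no time and is no camera call.
- arm.job_done(): hands the job in; it is judged then, once.
Trained networks look in the newest picture that a camera, given by its name, has taken for a name from the list of things; names that differ only in an ending like _2 or _b are one class to them, and where a whole thing is asked for, a point or a joint stands for the part that bears it (a point fixed in the world has none). Each returns a list of dicts, best first, with "score" (0 to 1); they miss things now and then, are a little off and sometimes report something else, mostly with a low value. They report only what shows in the picture. A call takes as long as a camera call.
- models.look_for(camera, thing): "centre" ([x, y, z] in mm, in the coordinates of the camera as it stood for that picture, good to about 4 mm: the middle of the surface that is visible of it).
- models.mark_of(camera, thing): "centre" ([x, y, z] in mm, in the coordinates of the camera as it stood for that picture, good to about 4 mm: a listed point, or the origin of a listed thing).
The state is a dict: "t": time; "qpos": joint angles; "dq": joint speeds; "effort": joint torques, N m; "eef_pos": TCP position; "tool_rot": TCP orientation; "ft_force": force on the tool from outside, world axes, zero at the start; "torque": the same for the moment, N m; "finger_gap": finger opening in mm; "gripper_force": force on a finger pad.
Only numpy, scipy, OpenCV 4.12 (cv2) and the standard library are available. Lean on these libraries where they do the work, as an engineer would, in place of code of your own. Each camera call takes 0.05 s, during which the arm holds its last target. There are 200 camera calls.

TASK

Put the lid back on the food box with its hinge barrels between those of the box, then slide the steel hinge pin sideways through all four barrels, starting at whichever end of the hinge has room, until its loop is up against them. Then fold both clip flaps at the front fully down against the box, and leave the storage jar, the garlic bulb and the coffee mug where they stand.

Things in the scene. Friction and masses are not known exactly. Their poses are not given: they have to be found in the camera images.
- box: White open food box, 110 (x) x 140 (y) x 75 mm high, walls 5 mm, does not move. Origin: centre of its underside; x points to its back (hinge side, away from the robot), y to its left, z up. Two hinge barrels (22 mm outside, bore 11 mm) stand behind its back wall, from 43 to 60 mm left and right of its middle.
- box_hinge (a point): Middle of the hinge axis on the box: 70 mm behind the box centre, 79 mm above the worktop (4 mm above the rim). Axes as the box's; the hinge axis runs along y. The pin may enter from the left or the right end.
- lid_grip (a point): Centre of the lid's bar handle (16 mm in x, 80 in y, 16 high, 12 mm gap below it). Grey lid, 0.28 kg, plate 112 x 142 x 8 mm, starts flat on the worktop. x to its hinge side, z up. The point is 28 mm above the plate's underside: 103 mm up, over the box centre, when the lid is on. A round bead under the plate reaches 8 mm down into the box, 1.5 mm play all round.
- lid_hinge (a point): Middle of the hinge axis on the lid, 70 mm behind the lid centre and 4 mm above the plate's underside; coincides with box_hinge when the lid is on the right way round. The two lid barrels (outer diameter 22 mm, bore 11 mm) reach from 14 to 38 mm left and right of it. Axes as the lid's.
- clip_left (a joint): Left clip flap on the lid's front edge, 34 mm wide, 39 mm long, 4 mm thick. Hinged along y, 62 mm in front of the lid centre, 37 mm left of it, 4 mm above the plate's underside. 0 rad: fully down along the box front; 1.57: straight out to the front; starts 1.4 to 1.95. Stiff hinge (0.03 N m), no spring: stays where left.
- clip_right (a joint): The same clip flap 37 mm to the right of the lid's middle.
- clip_left_mid (a point): Point on the left clip flap 22 mm from its hinge, half-way across. z points from the flap's free end to its hinge, y along its hinge.
- clip_right_mid (a point): The same point on the right clip flap.
- pin_grip (a point): Centre of the finger loop of the hinge pin. The pin is bent from round 8 mm steel wire, 0.06 kg, and lies flat on the worktop (wire centre 4 mm up). x points along the pin from the loop to the tip; z up. The loop has two straight parallel sides, 28 mm wide over the outside, from 18 mm behind to 20 mm before this point.
- pin_neck (a point): Where the loop meets the straight shank, 30 mm before pin_grip. Axes as pin_grip. The widening loop cannot enter the barrels: with the pin home this point lies within about 5 mm of the outer barrel's face (60 mm from box_hinge) and the tip stands out at the far end.
- pin_tip (a point): Rounded tip of the pin, 135 mm before pin_neck and 165 mm before pin_grip. Axes as pin_grip.
- storage_jar_mid (a point): Middle of the glass storage jar with a green lid (89 mm wide, 146 mm tall), upright near one end of the hinge; the point is 73 mm above its foot.
- garlic_mid (a point): Middle of a garlic bulb, 56 mm wide and high, near the other end of the hinge.
- coffee_mug_mid (a point): Middle of a white coffee mug (83 mm wide, 86 mm tall) standing on the robot's side of the work; the point is 43 mm above its foot.

How it is judged:
By the outcome, as a careful person would: the job done as asked, in the order asked, and still so for the second after the job is handed in, with the robot touching nothing.
It also fails if it takes over 72 s, if anything falls off the work surface, if the arm or the gripper's body presses on something with over 40 N, if the wrist force passes 120 N, or if a joint passes its speed limit or range.

## Working session

There is one attempt and no reset: what is moved stays moved. The work goes in short steps, Python scripts to look and compute and a tool call to move; the robot and the scene stay as the last step left them, time stands still between calls to the robot, and variables do not carry over. Pictures are saved under pics/ and viewed, at most 14 in all, crops included, and the job is handed in when it is done.

Besides the shell and the picture viewer there is one more tool, called after "Request:" by a JSON object that holds its "fn" and its "kwargs", one argument or row to a line. step_arm: Moves the arm, as the interface text tells. Its arguments: {"type":"object","properties":{"increments":{"type":"array"},"squeeze":{"type":"number"}},"required":["increments"]}

```bash
ls; mkdir -p pics; cat > h.py <<'E'
import numpy as np, cv2
from scipy.spatial.transform import Rotation as R
from plant import arm, imaging, models
def T_wc(name):
    c=imaging.get_calibration(name)
    if name=='wrist':
        s=arm.get_state(); T=np.eye(4); T[:3,:3]=R.from_quat(s['tool_rot']).as_matrix(); T[:3,3]=s['eef_pos']
        return T@np.array(c['tool_from_camera'])
    Rm=cv2.Rodrigues(np.array(c['rvec'],float))[0]; T=np.eye(4); T[:3,:3]=Rm.T; T[:3,3]=-Rm.T@np.array(c['tvec'],float).ravel(); return T
def shot(name,fn=None):
    T=T_wc(name); im=imaging.get_image(name)
    if fn: cv2.imwrite('pics/'+fn,im)
    return im,T
def f(name): 
    c=imaging.get_calibration(name); return 192/np.tan(np.radians(c['fov_y']/2)),c['cx'],c['cy']
def px(name,T,p):
    F,cx,cy=f(name); q=np.linalg.inv(T)@np.r_[p,1]; return np.round([F*q[0]/q[2]+cx,F*q[1]/q[2]+cy])
def ray(name,T,u,v,z):
    "world point at height z on the pixel's ray"
    F,cx,cy=f(name); d=T[:3,:3]@np.array([(u-cx)/F,(v-cy)/F,1]); o=T[:3,3]; return o+d*(z-o[2])/d[2]
def marks(name,T,things,fn='mark_of'):
    for t in things:
        for r in getattr(models,fn)(name,t)[:2]:
            p=(T@np.r_[r['centre'],1])[:3]; print(name,t,round(r['score'],2),np.round(p,1),px(name,T,p))
E
python3 - <<'E'
from h import *
L=['box_hinge','lid_grip','lid_hinge','clip_left_mid','clip_right_mid','pin_grip','pin_neck','pin_tip','storage_jar_mid','garlic_mid','coffee_mug_mid','box']
for n in ['top','side']:
    im,T=shot(n,n+'0.png'); marks(n,T,L); print(T.round(2).tolist())
print(arm.get_state(), imaging.get_calibration('wrist'))
a=cv2.imread('pics/top0.png');b=cv2.imread('pics/side0.png')
E
```

```text
pics
top box_hinge 0.94 [583.7  36.9  75.7] [267. 158.]
top lid_grip 0.9 [439.  398.9  38. ] [155. 207.]
top lid_hinge 0.68 [437.1 398.3  38. ] [156. 208.]
top lid_hinge 0.56 [495.8 450.3  12.6] [142. 192.]
top clip_left_mid 0.61 [436.7 399.5  38.3] [155. 208.]
top clip_left_mid 0.59 [347.7 385.4  12.7] [161. 236.]
top pin_grip 0.26 [508.2  42.8  -1.4] [265. 186.]
top pin_neck 0.6 [ 449.3 -181.     1.1] [334. 201.]
top pin_neck 0.49 [495.9 449.4  17.5] [141. 191.]
top pin_tip 0.55 [ 554.4 -266.6    5.6] [358. 169.]
top storage_jar_mid 0.66 [ 582.5 -101.4   74.1] [310. 157.]
top garlic_mid 0.54 [589.2 201.2  33.6] [217. 161.]
top garlic_mid 0.36 [392.7 323.4  11. ] [180. 222.]
top coffee_mug_mid 0.85 [345.3 187.6  44.2] [221. 235.]
top box 0.68 [506.6  39.1  -2.6] [266. 186.]
[[-0.02, -0.98, 0.17, 209.31], [-1.0, 0.02, -0.01, 83.45], [0.0, -0.17, -0.99, 1550.63], [0.0, 0.0, 0.0, 1.0]]
side box_hinge 0.94 [580.4  34.5  78.4] [205. 184.]
side lid_grip 0.69 [440.9 403.6  33. ] [260. 282.]
side lid_hinge 0.59 [497.2 447.   12.6] [238. 302.]
side clip_left_mid 0.51 [351.5 382.3  12.9] [295
[... 1008 characters left out ...]
tool_rot': array([9.76356010e-01, 2.16168773e-01, 1.53309195e-05, 5.88076749e-05]), 'ft_force': array([ 0.20359615, -0.30690417,  0.13797833]), 'torque': array([-0.05090728,  0.01161599,  0.00064616]), 'gripper_force': 0.0, 'finger_gap': 85.59883257518509} {'fov_y': 60.336968010113075, 'cx': 254.90743330042864, 'cy': 192.78657920651008, 'tool_from_camera': array([[-4.21822924e-05, -9.54255649e-01, -2.98991896e-01,
         7.59607292e+01],
       [ 9.99999615e-01,  2.21733884e-04, -8.48762429e-04,
         3.43796716e-01],
       [ 8.76232977e-04, -2.98991817e-01,  9.54255273e-01,
        -1.18857148e+02],
       [ 0.00000000e+00,  0.00000000e+00,  0.00000000e+00,
         1.00000000e+00]])}
```

View pics/top0.png

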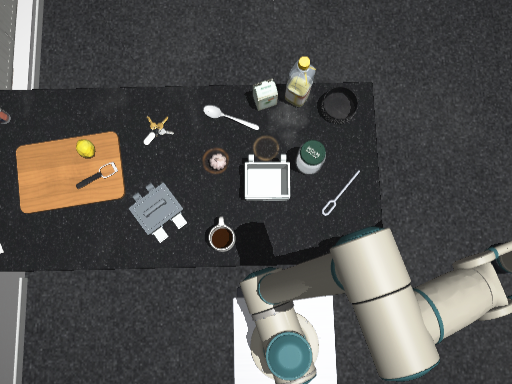

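View pics/side0.png

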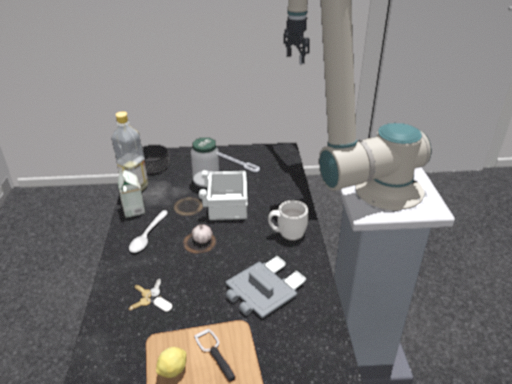

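Top (512x384): box at about (267,182), opening up the image to its hinge barrels. The lid is at (157,210), turned about 40°, with its clips toward the mug. The pin's loop is at (327,210) and its tip at (358,171). The jar (311,157) blocks the right hinge end, so the pin must come in from the left, above the low garlic bulb (217,160).

```bash
cat >> h.py <<'E'
def yaw():
    x=R.from_quat(arm.get_state()['tool_rot']).as_matrix()[:,0]; return np.degrees(np.arctan2(x[1],x[0]))
def plan(p,yw,n,start=None):
    "n equal rows from the present pose (or start=(p,yaw)) to TCP p, tool down, tool x at yaw"
    p0,y0=(arm.get_state()['eef_pos'],yaw()) if start is None else start
    d=(yw-y0+180)%360-180; th=-d/n
    rot=lambda a:np.array([[np.cos(a),-np.sin(a)],[np.sin(a),np.cos(a)]])
    a=np.radians(y0); D=np.array(p,float)-p0
    Rw=np.array([[np.cos(a),np.sin(a)],[np.sin(a),-np.cos(a)]])  # cols: tool x,y in world
    S=sum(rot(np.radians(k*th)) for k in range(n))
    s=np.linalg.solve(S,Rw.T@D[:2])
    print(n,'x',np.round([s[0]/50,s[1]/50,-D[2]/n/50,0,0,th/4],3).tolist())
def st():
    s=arm.get_state(); print('t',round(s['t'],2),'p',s['eef_pos'].round(1),'yaw',round(yaw(),2),'zax',R.from_quat(s['tool_rot']).as_matrix()[:,2].round(4),'F',s['ft_force'].round(1),'gap',round(s['finger_gap'],1),'g',round(s['gripper_force'],1),'q6',round(s['qpos'][5],2))
E
python3 - <<'E'
from h import *
plan([525,40,250],90,18); plan([525,40,250],90,20); print(arm.tip_extent)
plan([440,400,200],128,12,([525,40,250],90))
E
```

```text
18 x [0.73, -0.098, 0.007, 0.0, 0.0, -0.903]
20 x [0.658, -0.086, 0.006, 0.0, 0.0, -0.813]
25.0
12 x [0.626, 0.045, 0.083, 0.0, 0.0, -0.792]
```

Request:
{"fn": "step_arm", "kwargs": {
  "increments": [
    [0.66, -0.09, 0.006, 0, 0, -0.81, 1],
    [0.66, -0.09, 0.006, 0, 0, -0.81, 1],
    [0.66, -0.09, 0.006, 0, 0, -0.81, 1],
    [0.66, -0.09, 0.006, 0, 0, -0.81, 1],
    [0.66, -0.09, 0.006, 0, 0, -0.81, 1],
    [0.66, -0.09, 0.006, 0, 0, -0.81, 1],
    [0.66, -0.09, 0.006, 0, 0, -0.81, 1],
    [0.66, -0.09, 0.006, 0, 0, -0.81, 1],
    [0.66, -0.09, 0.006, 0, 0, -0.81, 1],
    [0.66, -0.09, 0.006, 0, 0, -0.81, 1],
    [0.66, -0.09, 0.006, 0, 0, -0.81, 1],
    [0.66, -0.09, 0.006, 0, 0, -0.81, 1],
    [0.66, -0.09, 0.006, 0, 0, -0.81, 1],
    [0.66, -0.09, 0.006, 0, 0, -0.81, 1],
    [0.66, -0.09, 0.006, 0, 0, -0.81, 1],
    [0.66, -0.09, 0.006, 0, 0, -0.81, 1],
    [0.66, -0.09, 0.006, 0, 0, -0.81, 1],
    [0.66, -0.09, 0.006, 0, 0, -0.81, 1],
    [0.66, -0.09, 0.006, 0, 0, -0.81, 1],
    [0.66, -0.09, 0.006, 0, 0, -0.81, 1]
  ]
}}

```text
t: 3.3
eef_pos: [524.4, 45.1, 250.3]
tool_rot: [0.708, 0.707, 0.0, 0.0]
ft_force: [0.8, 0.2, -0.1]
finger_gap: 85.5
gripper_force: 0.0
```

Request:
{"fn": "step_arm", "kwargs": {
  "increments": [
    [0, 0, 0, 0, 0, 0, 1],
    [0, 0, 0, 0, 0, 0, 1]
  ]
}}

```text
t: 3.5
eef_pos: [524.2, 44.2, 250.3]
tool_rot: [0.708, 0.706, -0.0, 0.0]
ft_force: [-0.8, -0.6, 0.0]
finger_gap: 85.8
gripper_force: 0.0
```

```bash
python3 - <<'E'
from h import *
st(); im,T=shot('wrist','box.png'); marks('wrist',T,['box_hinge','box','garlic_mid','storage_jar_mid']); plan([440,400,200],128,12)
E
```

```text
t 3.5 p [524.2  44.2 250.3] yaw 89.85 zax [ 2.e-04 -7.e-04 -1.e+00] F [-0.8 -0.6  0. ] gap 85.8 g 0.0 q6 -0.05
wrist box 0.95 [512.8  38.5  -2.2] [245. 164.]
12 x [0.622, 0.043, 0.084, 0.0, 0.0, -0.798]
```

View pics/box.png

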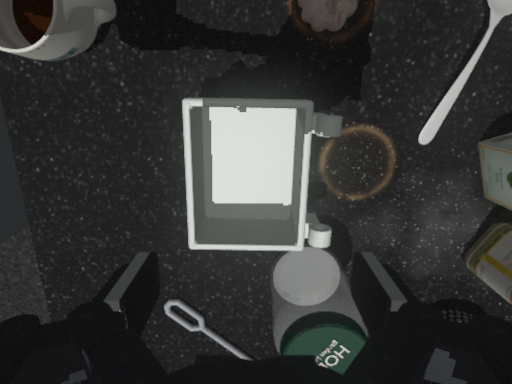

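The box rim runs from about (184,99) to (312,99) and from (188,249) to (306,250). The barrels are at (329,126) and (319,236), and the jar's base is close to the right-hand barrel. I'll fit the rim edges at z=75.

```bash
cat >> h.py <<'E'
def edge(g,p,d,half=8):
    "subpixel strongest edge along direction d through p"
    t=np.arange(-half,half+.01,.25); d=np.array(d,float)/np.hypot(*d)
    xs=(p[0]+t*d[0]).astype(np.float32);ys=(p[1]+t*d[1]).astype(np.float32)
    v=cv2.remap(g,xs[None],ys[None],cv2.INTER_LINEAR)[0]; v=np.convolve(v,np.ones(4)/4,'valid'); k=np.argmax(abs(np.diff(v)))
    tt=t[k]+.5; return np.array(p)+tt*d
E
python3 - <<'E'
from h import *
im=cv2.imread('pics/box.png'); g=cv2.cvtColor(im,cv2.COLOR_BGR2GRAY).astype(np.float32); T=T_wc('wrist')
def side(ps,d):
    q=np.array([edge(g,p,d,6) for p in ps]); w=np.array([ray('wrist',T,u,v,75)[:2] for u,v in q]); return w
fr=side([(184.5+ (y-105)*.03,y) for y in range(110,245,8)],(1,0))
bk=side([(312-(y-100)*.04,y) for y in range(146,222,6)],(1,0))
lf=side([(x,99) for x in range(195,305,8)],(0,1))
rt=side([(x,250) for x in range(198,298,8)],(0,1))
def fit(w,ax):
    o=1-ax; c=np.polyfit(w[:,o],w[:,ax],1); r=w[:,ax]-np.polyval(c,w[:,o]); k=abs(r-np.median(r))<1; c=np.polyfit(w[k][:,o],w[k][:,ax],1); return c,k.sum(),r[k].std()
for n,w,ax,at in [('front',fr,0,40),('back',bk,0,40),('left',lf,1,512),('right',rt,1,512)]:
    c,k,s=fit(w,ax); print(n,np.degrees(np.arctan(c[0])).round(2),np.polyval(c,at).round(2),k,s.round(2))
# barrels pixel -> world
for p in [(329,126),(319,236)]: print(ray('wrist',T,*p,85))
E
```

```text
front 1.41 459.49 17 0.24
back 1.57 573.08 13 0.25
left -1.06 111.88 14 0.21
right -0.31 -31.84 7 0.11
[587.07349009  88.74229315  85.        ]
[583.90735293 -13.06976629  85.        ]
```

Request:
{"fn": "step_arm", "kwargs": {
  "increments": [
    [0.62, 0.04, 0.084, 0, 0, -0.8, 1],
    [0.62, 0.04, 0.084, 0, 0, -0.8, 1],
    [0.62, 0.04, 0.084, 0, 0, -0.8, 1],
    [0.62, 0.04, 0.084, 0, 0, -0.8, 1],
    [0.62, 0.04, 0.084, 0, 0, -0.8, 1],
    [0.62, 0.04, 0.084, 0, 0, -0.8, 1],
    [0.62, 0.04, 0.084, 0, 0, -0.8, 1],
    [0.62, 0.04, 0.084, 0, 0, -0.8, 1],
    [0.62, 0.04, 0.084, 0, 0, -0.8, 1],
    [0.62, 0.04, 0.084, 0, 0, -0.8, 1],
    [0.62, 0.04, 0.084, 0, 0, -0.8, 1],
    [0.62, 0.04, 0.084, 0, 0, -0.8, 1],
    [0, 0, 0, 0, 0, 0, 1],
    [0, 0, 0, 0, 0, 0, 1]
  ]
}}

```text
t: 5.15
eef_pos: [438.0, 398.9, 199.6]
tool_rot: [0.437, 0.899, -0.0, 0.0]
ft_force: [0.4, -0.4, 0.2]
finger_gap: 85.3
gripper_force: 0.0
```

```bash
python3 - <<'E'
from h import *
st(); im,T=shot('wrist','lid.png'); np.save('Tlid.npy',T); marks('wrist',T,['lid_grip','lid_hinge','clip_left_mid','clip_right_mid'])
E
```

```text
t 5.15 p [438.  398.9 199.6] yaw 128.17 zax [ 1.e-04 -1.e-03 -1.e+00] F [ 0.4 -0.4  0.2] gap 85.3 g 0.0 q6 -0.04
wrist lid_grip 0.66 [438.9 406.7  37.3] [262. 174.]
wrist lid_hinge 0.75 [496.4 447.6  12.4] [335. 171.]
wrist clip_left_mid 0.95 [349.5 384.8  16.8] [169. 127.]
wrist clip_right_mid 0.84 [395.5 327.2  11.3] [177. 203.]
```

View pics/lid.png

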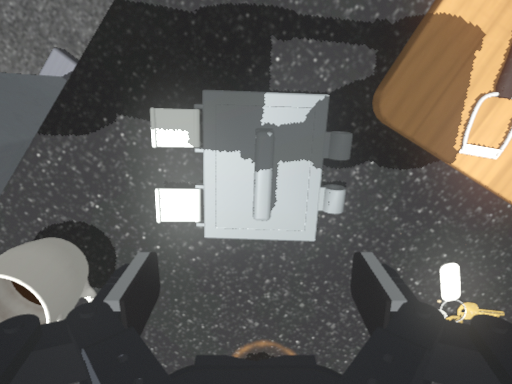

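The lid plate corners are at about (203,91), (328,95), (315,241) and (205,237). The handle runs from (266,130) to (261,218), the barrels are on the right (hinge) side and the clips on the left. I'll fit the plate edges the same way as for the box.

```bash
cat >> h.py <<'E'
def quad(fn,T,C,z,L,W,skip=()):
    "C: 4 pixel corners front-left, back-left, back-right, front-right. fit centre,yaw and scale of LxW rectangle at height z"
    from scipy.optimize import least_squares
    g=cv2.cvtColor(cv2.imread('pics/'+fn),cv2.COLOR_BGR2GRAY).astype(np.float32); C=np.array(C,float); P=[];I=[]
    for i in range(4):
        a,b=C[i],C[(i+1)%4]; d=b-a; n=[-d[1],d[0]]
        for t in np.linspace(.1,.9,21):
            e=edge(g,a+t*d,n,5); P.append(ray('wrist',T,*e,z)[:2]); I.append(i)
    P=np.array(P);I=np.array(I)
    def res(v):
        c,s=np.cos(v[2]),np.sin(v[2]); q=(P-v[:2])@np.array([[c,-s],[s,c]])
        return np.choose(I,[q[:,1]-W/2*v[3],q[:,0]-L/2*v[3],q[:,1]+W/2*v[3],q[:,0]+L/2*v[3]])
    c0=P.mean(0); x=P[I==1].mean(0)-P[I==3].mean(0)
    r=least_squares(res,[*c0,np.arctan2(x[1],x[0]),1],loss='soft_l1',f_scale=.5)
    e=res(r.x); print('centre',r.x[:2].round(2),'yaw',np.degrees(r.x[2]).round(2),'scale',r.x[3].round(4),'med|res|',[np.median(abs(e[I==i])).round(2) for i in range(4)]); return r.x
E
python3 - <<'E'
from h import *
Tl=np.load('Tlid.npy'); v=quad('lid.png',Tl,[(203,91),(328,95),(315,241),(205,237)],8,112,142)
for p in [(266,130),(261,218)]: print(ray('wrist',Tl,*p,36).round(1))
q=R.from_euler('z',0).as_matrix()
# box picture pose (t=3.5)
c=np.array(imaging.get_calibration('wrist')['tool_from_camera']); T=np.eye(4); a=np.radians(89.85)
T[:3,:3]=[[np.cos(a),np.sin(a),2e-4],[np.sin(a),-np.cos(a),-7e-4],[0,0,-1]]; T[:3,3]=[524.2,44.2,250.3]; np.save('Tbox.npy',T@c)
quad('box.png',T@c,[(184,99),(312,99),(306,250),(188,249)],75,110,140)
E
```

```text
centre [441.88 404.16] yaw 36.05 scale 1.0258 med|res| [np.float64(0.22), np.float64(0.66), np.float64(0.23), np.float64(2.08)]
[418.1 438.5  36. ]
[464.5 373.3  36. ]
centre [516.08  41.44] yaw -1.0 scale 1.0308 med|res| [np.float64(0.18), np.float64(0.37), np.float64(0.16), np.float64(0.18)]
```

```bash
python3 - <<'E'
from h import *
st(); im,T=shot('wrist','lid2.png'); st(); v=quad('lid2.png',T,[(203,91),(328,95),(315,241),(205,237)],8,112,142); np.save('Tlid2.npy',T)
g=cv2.cvtColor(im,cv2.COLOR_BGR2GRAY).astype(np.float32)
# handle long edges
A,B=[],[]
for t in np.linspace(.1,.9,15):
    p=np.array([266,130])+t*np.array([-5,88]); A.append(ray('wrist',T,*edge(g,p-[8,0],(1,0),5),36)[:2]);B.append(ray('wrist',T,*edge(g,p+[8,0],(1,0),5),36)[:2])
c,s=np.cos(v[2]),np.sin(v[2]); Q=np.array([[c,-s],[s,c]])
print((np.array(A)-v[:2])@Q); print((np.array(B)-v[:2])@Q)
plan([v[0],v[1],60],np.degrees(v[2])+90,5)
E
```

```text
t 5.4 p [438.6 398.2 200.1] yaw 128.06 zax [ 5.e-04 -2.e-04 -1.e+00] F [0.6 0.7 0.8] gap 85.4 g 0.0 q6 -0.04
t 5.45 p [438.5 398.4 200.1] yaw 128.07 zax [ 4.e-04 -1.e-04 -1.e+00] F [ 0.2 -0.3 -0.3] gap 85.8 g 0.0 q6 -0.04
centre [441.89 404.13] yaw 36.08 scale 1.0261 med|res| [np.float64(0.2), np.float64(0.43), np.float64(0.23), np.float64(1.97)]
[[ -8.15500693  33.14103669]
 [ -8.89573067  28.81426289]
 [ -8.56694482  24.4851892 ]
 [ -8.45138497  20.10893409]
 [ -9.85542508  15.6397975 ]
 [ -7.34408199  11.26506133]
 [ -8.09825713   6.7359729 ]
 [ -7.97834823   2.19501919]
 [ -7.8573137   -2.38856198]
 [ -8.62457834  -7.04610691]
 [ -8.50545882 -11.71690766]
 [ -8.16072779 -16.42442531]
 [ -8.03824984 -21.18477271]
 [ -8.8211352  -26.02219865]
 [ -7.78974475 -30.84341322]]
[[  8.05642753  33.70144221]
 [  8.24648087  29.40681631]
 [  8.43826946  25.07297933]
 [  8.63181716  20.69939179]
 [  8.17542619  16.26297947]
 [ 11.86149212  11.92881186]
 [ 11.85439662   7.42550899]
 [  7.88209458   2.74310706]
 [ 11.61868597  -1.7155652 ]
 [ 11.83270857  -6.33923715]
 [ 11.37850808 -11.029883  ]
 [ 11.8179057  -15.73416517]
 [  7.29931573 -20.65488853]
 [ 11.80281825 -25.30971693]
 [  8.60690442 -30.27699922]]
5 x [0.01, 0.025, 0.56, 0.0, 0.0, 0.1]
```

Request:
{"fn": "step_arm", "kwargs": {
  "increments": [
    [0.01, 0.03, 0.56, 0, 0, 0.1, 0.6],
    [0.01, 0.03, 0.56, 0, 0, 0.1, 0.6],
    [0.01, 0.03, 0.56, 0, 0, 0.1, 0.6],
    [0.01, 0.03, 0.56, 0, 0, 0.1, 0.6],
    [0.01, 0.03, 0.56, 0, 0, 0.1, 0.6],
    [0, 0, 0.16, 0, 0, 0, 0.6],
    [0, 0, 0.16, 0, 0, 0, 0.6],
    [0, 0, 0.16, 0, 0, 0, 0.6],
    [0, 0, 0, 0, 0, 0, 0.6]
  ]
}}

```text
t: 6.35
eef_pos: [443.3, 406.3, 37.8]
tool_rot: [0.453, 0.892, 0.001, 0.001]
ft_force: [-0.4, -1.3, 4.8]
finger_gap: 51.3
gripper_force: 2.8
```

```bash
python3 - <<'E'
from h import *
st(); plan([441.9,404.1,36],126.07,1)
T=np.load('Tbox.npy'); g=cv2.cvtColor(cv2.imread('pics/box.png'),cv2.COLOR_BGR2GRAY).astype(np.float32)
for d,ps in [((0,1),[(x,99) for x in (220,250,280)]),((0,1),[(x,250) for x in (210,240,280)]),((1,0),[(186,150),(187,200)]),((1,0),[(310,160),(308,200)])]:
    for p in ps: e=edge(g,p,d,6); print(p,e,ray('wrist',T,*e,75)[:2].round(2))
print(T.round(4))
E
```

```text
t 6.35 p [443.3 406.3  37.8] yaw 126.16 zax [ 0.0027  0.0017 -1.    ] F [-0.4 -1.3  4.8] gap 51.3 g 2.8 q6 -0.0
1 x [-0.019, -0.05, 0.036, 0.0, 0.0, 0.023]
(220, 99) [220.   97.5] [494.06 113.91]
(250, 99) [250.   97.5] [519.74 113.84]
(280, 99) [280.   98.5] [545.43 112.95]
(210, 250) [210.  249.5] [479.29 -30.04]
(240, 250) [240.  249.5] [508.86 -30.11]
(280, 250) [280.  250.5] [548.31 -31.3 ]
(186, 150) [183.5 150. ] [459.79  68.76]
(187, 200) [185.5 200. ] [458.5   21.48]
(310, 160) [309.5 160. ] [573.19  59.35]
(308, 200) [306.5 200. ] [572.15  21.18]
[[ 1.000000e+00 -2.500000e-03 -8.000000e-04  5.239588e+02]
 [-2.700000e-03 -9.545000e-01 -2.984000e-01  1.203365e+02]
 [-2.000000e-04  2.977000e-01 -9.547000e-01  3.691572e+02]
 [ 0.000000e+00  0.000000e+00  0.000000e+00  1.000000e+00]]
```

Request:
{"fn": "step_arm", "kwargs": {
  "increments": [
    [0, -0.03, 0.02, 0, 0, 0, 0.4],
    [0, 0, 0, 0, 0, 0, 0.2],
    [0, 0, 0, 0, 0, 0, 0],
    [0, 0, 0, 0, 0, 0, 0],
    [0, 0, 0, 0, 0, 0, 0],
    [0, 0, 0, 0, 0, 0, 0]
  ],
  "squeeze": 60
}}

```text
t: 6.95
eef_pos: [442.1, 405.6, 41.2]
tool_rot: [0.453, 0.892, 0.002, 0.001]
ft_force: [-5.7, -4.7, 30.5]
finger_gap: 15.2
gripper_force: 72.7
```

```bash
python3 - <<'E'
from h import *
st(); im,T=shot('wrist','held.png'); st()
v=np.array([441.89,404.13]); p=arm.get_state()['eef_pos'][:2]; a=np.radians(36.07); print('tcp minus lid, lid axes',[(p-v)@[np.cos(a),np.sin(a)],(p-v)@[-np.sin(a),np.cos(a)]])
E
```

```text
t 6.95 p [442.1 405.6  41.2] yaw 126.18 zax [ 0.0044  0.003  -1.    ] F [-5.7 -4.7 30.5] gap 15.2 g 72.7 q6 -0.0
t 7.0 p [442.1 405.6  41.3] yaw 126.18 zax [ 0.0045  0.003  -1.    ] F [-5.8 -4.7 30.6] gap 15.3 g 72.7 q6 -0.0
tcp minus lid, lid axes [np.float64(1.046662153146908), np.float64(1.1058836431329113)]
```

```bash
python3 - <<'E'
from h import *
v=quad('lid2.png',np.load('Tlid2.npy'),[(203,91),(328,95),(315,241),(205,237)],16,112,142)
s=arm.get_state(); a=v[2]; p=s['eef_pos'][:2]-v[:2]; o=np.array([p@[np.cos(a),np.sin(a)],p@[-np.sin(a),np.cos(a)]]); b=np.radians(-1.0)
tgt=np.array([516.08,41.44])+np.array([[np.cos(b),-np.sin(b)],[np.sin(b),np.cos(b)]])@o; print(o,tgt,yaw()-np.degrees(a)-1, arm.tip_extent)
plan([*tgt,150],yaw()-np.degrees(a)-1,16,(s['eef_pos']+[0,0,109],yaw()))
print(px('wrist',np.load('Tbox.npy'),[516,41,75]))
E
```

```text
centre [440.59 405.51] yaw 36.08 scale 0.9998 med|res| [np.float64(0.2), np.float64(0.42), np.float64(0.22), np.float64(1.92)]
[ 1.28612663 -0.77859767] [517.35234235  40.63907491] 89.10178316884782 25.0
16 x [-0.47, -0.059, 0.0, 0.0, 0.0, 0.579]
[247. 180.]
```

```bash
python3 - <<'E'
from h import *
T=np.load('Tbox.npy'); g=cv2.cvtColor(cv2.imread('pics/box.png'),cv2.COLOR_BGR2GRAY)
print(g[90:114,225].tolist()); print(g[238:258,225].tolist()); print(g[170,178:202].tolist()); print(g[170,296:318].tolist())
for P in [[488,41,75],[461,41,75],[571,41,75],[516,111,75],[516,-29,75],[466,41,75],[566,41,75],[516,106,75],[516,-24,75]]: print(P,px('wrist',T,P))
E
```

```text
[43, 43, 44, 44, 45, 46, 49, 52, 88, 99, 102, 107, 108, 107, 106, 103, 97, 201, 218, 219, 219, 219, 219, 219]
[87, 87, 87, 87, 87, 86, 145, 200, 213, 214, 208, 157, 80, 53, 51, 49, 50, 51, 50, 47]
[46, 47, 47, 48, 48, 48, 58, 160, 197, 210, 213, 213, 208, 176, 116, 82, 84, 84, 83, 84, 84, 85, 86, 86]
[105, 107, 106, 105, 98, 104, 175, 212, 215, 211, 205, 191, 154, 93, 63, 64, 65, 64, 62, 62, 67, 71]
[488, 41, 75] [216. 180.]
[461, 41, 75] [187. 180.]
[571, 41, 75] [306. 180.]
[516, 111, 75] [246. 101.]
[516, -29, 75] [247. 248.]
[466, 41, 75] [192. 180.]
[566, 41, 75] [301. 180.]
[516, 106, 75] [246. 107.]
[516, -24, 75] [247. 244.]
```

Request:
{"fn": "step_arm", "kwargs": {
  "increments": [
    [0, 0, -0.3, 0, 0, 0, 0],
    [0, 0, -0.6, 0, 0, 0, 0],
    [0, 0, -0.6, 0, 0, 0, 0],
    [0, 0, -0.6, 0, 0, 0, 0]
  ]
}}

```text
t: 7.4
eef_pos: [440.8, 404.6, 141.2]
tool_rot: [0.453, 0.892, 0.0, 0.0]
ft_force: [0.6, -0.0, -4.9]
finger_gap: 15.2
gripper_force: 66.2
```

```bash
python3 - <<'E'
from h import *
T=np.load('Tbox.npy'); g=cv2.cvtColor(cv2.imread('pics/box.png'),cv2.COLOR_BGR2GRAY).astype(np.float32)
r=lambda u,v:ray('wrist',T,u,v,75)[:2]
L=np.array([r(*edge(g,(x,107),(0,1),3)) for x in range(215,290,6)]); Rr=np.array([r(*edge(g,(x,244),(0,1),2.5)) for x in range(205,290,6)])
F=np.array([r(*edge(g,(191.5+(y-170)*.02,y),(1,0),3)) for y in range(120,235,6)]); B=np.array([r(*edge(g,(302-(y-170)*.04,y),(1,0),3)) for y in range(120,225,6)])
for n,w,ax,at in [('L',L,1,516),('R',Rr,1,516),('F',F,0,41),('B',B,0,41)]:
    y=w[:,ax]; x=w[:,1-ax]-at; k=abs(y-np.median(y))<2.5; c=np.polyfit(x[k],y[k],1); print(n,c.round(3),k.sum(),(y[k]-np.polyval(c,x[k])).std().round(2))
s=arm.get_state(); st(); plan([517.3,41,150],89.1,16)
E
```

```text
L [-1.50000e-02  1.05738e+02] 13 0.6
R [-1.9000e-02 -2.4345e+01] 15 0.29
F [1.90000e-02 4.65847e+02] 20 0.22
B [2.20000e-02 5.66129e+02] 18 0.27
t 7.4 p [440.8 404.6 141.2] yaw 126.17 zax [ 2.e-04  0.e+00 -1.e+00] F [ 0.6 -0.  -4.9] gap 15.2 g 66.2 q6 -0.0
16 x [-0.469, -0.057, -0.011, 0.0, 0.0, 0.579]
```

Request:
{"fn": "step_arm", "kwargs": {
  "increments": [
    [-0.47, -0.055, 0.007, 0, 0, 0.58, 0],
    [-0.47, -0.055, 0.007, 0, 0, 0.58, 0],
    [-0.47, -0.055, 0.007, 0, 0, 0.58, 0],
    [-0.47, -0.055, 0.007, 0, 0, 0.58, 0],
    [-0.47, -0.055, 0.007, 0, 0, 0.58, 0],
    [-0.47, -0.055, 0.007, 0, 0, 0.58, 0],
    [-0.47, -0.055, 0.007, 0, 0, 0.58, 0],
    [-0.47, -0.055, 0.007, 0, 0, 0.58, 0],
    [-0.47, -0.055, 0.007, 0, 0, 0.58, 0],
    [-0.47, -0.055, 0.007, 0, 0, 0.58, 0],
    [-0.47, -0.055, 0.007, 0, 0, 0.58, 0],
    [-0.47, -0.055, 0.007, 0, 0, 0.58, 0],
    [-0.47, -0.055, 0.007, 0, 0, 0.58, 0],
    [-0.47, -0.055, 0.007, 0, 0, 0.58, 0],
    [-0.47, -0.055, 0.007, 0, 0, 0.58, 0],
    [-0.47, -0.055, 0.007, 0, 0, 0.58, 0],
    [0, 0, 0, 0, 0, 0, 0],
    [0, 0, 0, 0, 0, 0, 0],
    [0, 0, 0, 0, 0, 0, 0],
    [0, 0, 0, 0, 0, 0, 0]
  ]
}}

```text
t: 9.4
eef_pos: [518.9, 41.9, 134.4]
tool_rot: [0.713, 0.702, 0.0, 0.0]
ft_force: [-0.6, -0.7, -3.6]
finger_gap: 15.1
gripper_force: 66.5
```

```bash
python3 - <<'E'
from h import *
st(); im,T=shot('wrist','hov_w.png'); im2,T2=shot('side'); cv2.imwrite('pics/hov.png',np.hstack([im,cv2.resize(im2[140:236,140:268],(512,384),interpolation=cv2.INTER_CUBIC)])[:, :].copy()); c=cv2.imread('pics/hov.png'); cv2.imwrite('pics/hov.png',cv2.resize(c,(800,300)))
st(); plan([517.3,39.9,135],89.0,1)
E
```

```text
t 9.4 p [518.9  41.9 134.4] yaw 89.11 zax [ 3.e-04  2.e-04 -1.e+00] F [-0.6 -0.7 -3.6] gap 15.1 g 66.5 q6 -0.04
t 9.5 p [518.9  41.8 134.3] yaw 89.12 zax [ 1.e-04  1.e-04 -1.e+00] F [ 0.3 -0.1 -3.7] gap 15.1 g 66.5 q6 -0.04
1 x [-0.039, -0.032, -0.014, 0.0, 0.0, 0.029]
```

View pics/hov.png

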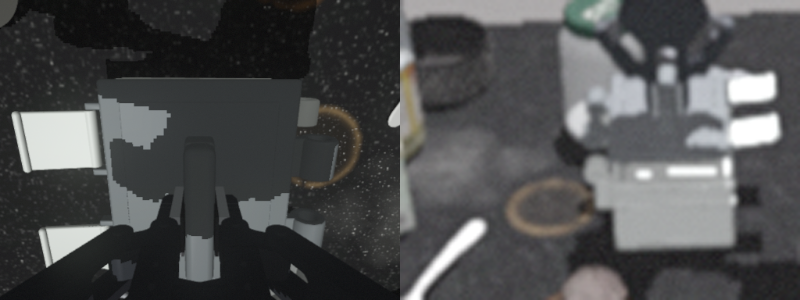

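Wrist view (left panel): the lid covers the box. The lid's left barrel, around (320,158), lies inside the box's left barrel at (308,112), as it should. I'll apply the small correction and lower.

Request:
{"fn": "step_arm", "kwargs": {
  "increments": [
    [-0.039, -0.032, 0.05, 0, 0, 0.03, 0],
    [0, 0, 0.1, 0, 0, 0, 0],
    [0, 0, 0.1, 0, 0, 0, 0],
    [0, 0, 0.04, 0, 0, 0, 0],
    [0, 0, 0.02, 0, 0, 0, 0],
    [0, 0, 0.02, 0, 0, 0, 0],
    [0, 0, 0, 0, 0, 0, 0]
  ]
}}

```text
t: 10.2
eef_pos: [517.3, 39.2, 117.7]
tool_rot: [0.714, 0.7, -0.0, -0.0]
ft_force: [0.1, -0.2, -3.7]
finger_gap: 15.1
gripper_force: 66.5
```

Request:
{"fn": "step_arm", "kwargs": {
  "increments": [
    [0, 0, 0.04, 0, 0, 0, 0],
    [0, 0, 0.04, 0, 0, 0, 0],
    [0, 0, 0.02, 0, 0, 0, 0],
    [0, 0, 0, 0, 0, 0, 0]
  ]
}}

```text
t: 10.6
eef_pos: [517.1, 39.2, 112.6]
tool_rot: [0.714, 0.7, -0.0, -0.0]
ft_force: [-0.1, 0.0, -3.3]
finger_gap: 15.0
gripper_force: 66.5
```

```bash
python3 - <<'E'
from h import *
st()
E
```

```text
t 10.6 p [517.1  39.2 112.6] yaw 88.93 zax [-4.e-04 -1.e-04 -1.e+00] F [-0.1  0.  -3.3] gap 15.0 g 66.5 q6 -0.04
```

Request:
{"fn": "step_arm", "kwargs": {
  "increments": [
    [0, 0, 0.03, 0, 0, 0, 0],
    [0, 0, 0.03, 0, 0, 0, 0],
    [0, 0, 0.03, 0, 0, 0, 0],
    [0, 0, 0.02, 0, 0, 0, 0],
    [0, 0, 0, 0, 0, 0, 0]
  ]
}}

```text
t: 11.1
eef_pos: [517.2, 39.2, 108.4]
tool_rot: [0.714, 0.701, 0.0, 0.0]
ft_force: [-3.0, 0.3, 4.8]
finger_gap: 15.0
gripper_force: 68.5
```

Request:
{"fn": "step_arm", "kwargs": {
  "increments": [
    [0, 0, 0, 0, 0, 0, 0.4],
    [0, 0, 0, 0, 0, 0, 0.6],
    [0, 0, -0.1, 0, 0, 0, 0.6],
    [0, 0, -0.4, 0, 0, 0, 0.6],
    [0, 0, -0.7, 0, 0, 0, 0.6],
    [0, 0, -0.8, 0, 0, 0, 0.6],
    [0, 0.3, -0.8, 0, 0, 0, 1],
    [0, 0.3, -0.2, 0, 0, 0, 1],
    [0, 0, 0, 0, 0, 0, 1],
    [0, 0, 0, 0, 0, 0, 1],
    [0, 0, 0, 0, 0, 0, 1]
  ]
}}

```text
t: 12.2
eef_pos: [545.5, 38.7, 255.7]
tool_rot: [0.714, 0.7, -0.001, -0.001]
ft_force: [-0.6, -0.2, -0.9]
finger_gap: 85.4
gripper_force: 0.0
```

```bash
python3 - <<'E'
from h import *
st(); im,T=shot('wrist','on.png'); np.save('Ton.npy',T); marks('wrist',T,['lid_grip','lid_hinge','box_hinge','clip_left_mid','clip_right_mid']); st()
plan([430,-163,230],138,14)
E
```

```text
t 12.2 p [545.5  38.7 255.7] yaw 88.93 zax [-4.1e-03  2.0e-04 -1.0e+00] F [-0.6 -0.2 -0.9] gap 85.4 g 0.0 q6 -0.04
wrist lid_grip 0.92 [516.8  37.4 105.8] [222. 186.]
wrist lid_hinge 0.85 [584.9  38.7  81.5] [299. 176.]
wrist box_hinge 0.75 [ 430.6 -159.6    6.3] [171. 310.]
wrist clip_left_mid 0.56 [433.3  79.2  82.2] [128. 134.]
wrist clip_right_mid 0.79 [431.8   6.   83.6] [136. 213.]
t 12.5 p [546.8  38.7 256.8] yaw 88.93 zax [-0.001 -0.    -1.   ] F [-0.1  0.9  0. ] gap 85.4 g 0.0 q6 -0.04
14 x [-0.212, -0.27, 0.038, 0.0, 0.0, -0.876]
```

View pics/on.png

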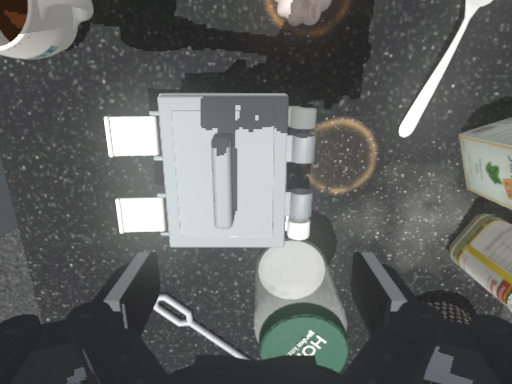

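The lid is seated: its barrels (about (301,147) and (300,205)) lie between the box barrels (302,117) and (298,230). The pin's loop shows at (175,307). Next is the pin.

Request:
{"fn": "step_arm", "kwargs": {
  "increments": [
    [-0.21, -0.27, 0.05, 0, 0, -0.88, 1],
    [-0.21, -0.27, 0.05, 0, 0, -0.88, 1],
    [-0.21, -0.27, 0.05, 0, 0, -0.88, 1],
    [-0.21, -0.27, 0.05, 0, 0, -0.88, 1],
    [-0.21, -0.27, 0.05, 0, 0, -0.88, 1],
    [-0.21, -0.27, 0.05, 0, 0, -0.88, 1],
    [-0.21, -0.27, 0.05, 0, 0, -0.88, 1],
    [-0.21, -0.27, 0.05, 0, 0, -0.88, 1],
    [-0.21, -0.27, 0.05, 0, 0, -0.88, 1],
    [-0.21, -0.27, 0.05, 0, 0, -0.88, 1],
    [-0.21, -0.27, 0.05, 0, 0, -0.88, 1],
    [-0.21, -0.27, 0.05, 0, 0, -0.88, 1],
    [-0.21, -0.27, 0.05, 0, 0, -0.88, 1],
    [-0.21, -0.27, 0.05, 0, 0, -0.88, 1],
    [0, 0, 0.2, 0, 0, 0, 1],
    [0, 0, 0.2, 0, 0, 0, 1],
    [0, 0, 0, 0, 0, 0, 1],
    [0, 0, 0, 0, 0, 0, 1]
  ]
}}

```text
t: 14.3
eef_pos: [429.8, -160.9, 201.8]
tool_rot: [0.356, 0.934, 0.0, -0.001]
ft_force: [-0.2, -0.3, -0.2]
finger_gap: 85.5
gripper_force: 0.0
```

```bash
python3 - <<'E'
from h import *
st(); im,T=shot('wrist','pin.png'); np.save('Tpin.npy',T); marks('wrist',T,['pin_grip','pin_neck','pin_tip']); st()
g=cv2.cvtColor(cv2.imread('pics/on.png'),cv2.COLOR_BGR2GRAY).astype(np.float32); To=np.load('Ton.npy')
for v in (112,120,142,150,156,200,208): 
    a,b=edge(g,(289,v),(1,0),5),edge(g,(315,v),(1,0),5); print(v,a[0],b[0],[ray('wrist',To,*e,79)[:2].round(1).tolist() for e in (a,b)])
E
```

```text
t 14.3 p [ 429.8 -160.9  201.8] yaw 138.23 zax [-1.1e-03  9.0e-04 -1.0e+00] F [-0.2 -0.3 -0.2] gap 85.5 g 0.0 q6 -1.35
wrist pin_grip 0.57 [ 433.2 -161.6    4.7] [257. 174.]
wrist pin_neck 0.83 [ 457.  -176.3    6.5] [262. 201.]
wrist pin_tip 0.76 [ 555.2 -269.     3.1] [258. 313.]
t 14.5 p [ 430.4 -161.5  202.7] yaw 138.24 zax [ 8.e-04 -4.e-04 -1.e+00] F [-0.3  0.1  0.4] gap 85.7 g 0.0 q6 -1.35
112 287.5 316.5 [[573.9, 95.5], [599.1, 95.1]]
120 287.5 315.5 [[573.9, 88.7], [598.4, 88.3]]
142 291.5 314.5 [[577.7, 69.4], [598.2, 69.0]]
150 291.5 313.5 [[577.8, 62.2], [597.6, 61.8]]
156 291.5 313.5 [[577.9, 56.7], [597.8, 56.3]]
200 289.5 311.5 [[576.6, 14.7], [597.3, 14.3]]
208 289.5 310.5 [[576.7, 6.7], [596.6, 6.3]]
```

View pics/pin.png

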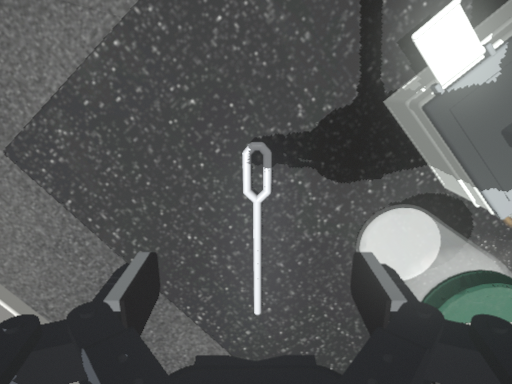

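The pin's shank runs straight from (257,203) to (258,313), with the loop between rows 143 and 200. I'll work out the grip point from it.

```bash
python3 - <<'E'
from h import *
T=np.load('Tpin.npy'); g=cv2.cvtColor(cv2.imread('pics/pin.png'),cv2.COLOR_BGR2GRAY).astype(np.float32); r=lambda e:ray('wrist',T,*e,4)[:2]
M=np.array([(r(edge(g,(253.5,v),(1,0),3))+r(edge(g,(261.5,v),(1,0),3)))/2 for v in range(212,308,6)])
c=M.mean(0); u,s,vt=np.linalg.svd(M-c); d=vt[0]*np.sign(vt[0][0]); print('dir',np.degrees(np.arctan2(d[1],d[0])),s)
tip=r(edge(g,(258,314),(0,1),4)); tip=c+d*((tip-c)@d); gr=tip-165*d; print('tip',tip,'grip',gr,px('wrist',T,[*gr,4]))
for v in (160,175,185):
    a=r(edge(g,(243.5,v),(1,0),3)); b=r(edge(g,(271,v),(1,0),3)); m=(a+b)/2; print(v,'lateral off axis',(m-c)@[-d[1],d[0]],np.hypot(*(a-b)),'along',(m-gr)@d)
b=r(edge(g,(257,143),(0,1),4)); print('loop end',(b-gr)@d)
plan([*gr,60],np.degrees(np.arctan2(d[1],d[0]))+180,5)
E
```

```text
dir -41.293137137957025 [131.93463261   0.56252462]
tip [ 555.58064304 -270.4563948 ] grip [ 431.60901788 -161.57096807] [256. 173.]
160 lateral off axis 0.5228217801978821 29.22009604991331 along -12.908439981062706
175 lateral off axis 0.41947102489981425 27.650027976702308 along 2.1369412914111456
185 lateral off axis 0.34895758595531406 27.907860566177074 along 12.401022291502736
loop end -30.903382540103852
5 x [-0.004, 0.003, 0.571, 0.0, 0.0, -0.023]
```

Request:
{"fn": "step_arm", "kwargs": {
  "increments": [
    [0, 0, 0.57, 0, 0, -0.02, 0.5],
    [0, 0, 0.57, 0, 0, -0.02, 0.5],
    [0, 0, 0.57, 0, 0, -0.02, 0.45],
    [0, 0, 0.57, 0, 0, -0.02, 0.45],
    [0, 0, 0.57, 0, 0, -0.02, 0.45],
    [0, 0, 0.3, 0, 0, 0, 0.45],
    [0, 0, 0.2, 0, 0, 0, 0.45],
    [0, 0, 0.1, 0, 0, 0, 0.45],
    [0, 0, 0, 0, 0, 0, 0.45],
    [0, 0, 0, 0, 0, 0, 0.45]
  ]
}}

```text
t: 15.5
eef_pos: [430.8, -162.1, 30.5]
tool_rot: [0.353, 0.935, -0.0, 0.001]
ft_force: [0.6, -0.3, -1.1]
finger_gap: 38.4
gripper_force: 0.0
```

```bash
python3 - <<'E'
from h import *
st(); plan([431.6,-161.6,26],138.7,1)
E
```

```text
t 15.5 p [ 430.8 -162.1   30.5] yaw 138.61 zax [ 1.5e-03 -9.0e-04 -1.0e+00] F [ 0.6 -0.3 -1.1] gap 38.4 g 0.0 q6 -1.36
1 x [-0.005, 0.019, 0.09, 0.0, 0.0, -0.022]
```

Request:
{"fn": "step_arm", "kwargs": {
  "increments": [
    [0, 0.02, 0.05, 0, 0, 0, 0.45],
    [0, 0, 0.03, 0, 0, 0, 0.45],
    [0, 0, 0, 0, 0, 0, 0.45],
    [0, 0, 0, 0, 0, 0, 0.45]
  ]
}}

```text
t: 15.9
eef_pos: [430.8, -161.1, 25.9]
tool_rot: [0.353, 0.935, -0.0, 0.0]
ft_force: [-0.6, 0.3, 0.4]
finger_gap: 38.3
gripper_force: 0.0
```

Request:
{"fn": "step_arm", "kwargs": {
  "increments": [
    [0, 0, 0.02, 0, 0, 0, 0.4],
    [0, 0, 0, 0, 0, 0, 0.36],
    [0, 0, 0, 0, 0, 0, 0.3],
    [0, 0, 0, 0, 0, 0, 0.2],
    [0, 0, 0, 0, 0, 0, 0.2],
    [0, 0, 0, 0, 0, 0, 0.2]
  ],
  "squeeze": 60
}}

```text
t: 16.5
eef_pos: [430.8, -161.1, 25.1]
tool_rot: [0.353, 0.935, -0.0, 0.0]
ft_force: [-0.7, 1.4, 5.5]
finger_gap: 25.2
gripper_force: 58.8
```

Request:
{"fn": "step_arm", "kwargs": {
  "increments": [
    [0, 0, -0.1, 0, 0, 0, 0.2],
    [0, 0, -0.4, 0, 0, 0, 0.2],
    [0, 0, -0.8, 0, 0, 0, 0.2],
    [0, 0, -0.8, 0, 0, 0, 0.2],
    [0, 0, -0.8, 0, 0, 0, 0.2],
    [0, 0, 0, 0, 0, 0, 0.2]
  ]
}}

```text
t: 17.1
eef_pos: [434.0, -162.8, 175.0]
tool_rot: [0.353, 0.935, -0.001, 0.006]
ft_force: [1.6, -0.1, -0.9]
finger_gap: 24.8
gripper_force: 59.1
```

```bash
python3 - <<'E'
from h import *
st(); im,T=shot('wrist','heldpin.png'); np.save('Thp.npy',T); marks('wrist',T,['pin_grip','pin_tip','pin_neck']); 
E
```

```text
t 17.1 p [ 434.  -162.8  175. ] yaw 138.61 zax [ 0.0105 -0.0059 -0.9999] F [ 1.6 -0.1 -0.9] gap 24.8 g 59.1 q6 -1.36
wrist pin_grip 0.6 [ 432.2 -164.1  152.9] [251. 256.]
wrist pin_grip 0.31 [430.6   6.7  83.5] [475.  17.]
wrist pin_neck 0.59 [ 458.  -179.5  154.1] [262. 310.]
```

View pics/heldpin.png

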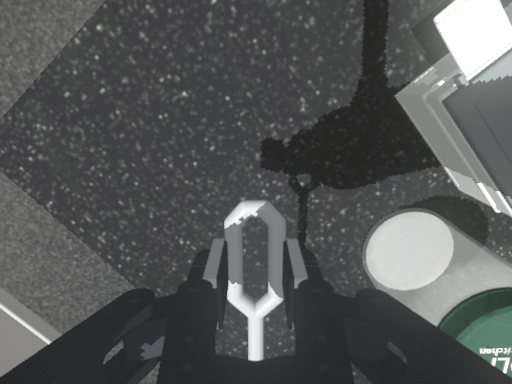

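The pin is in the gripper: the loop runs from row 202 to row 315, centred between the pads at column 255, with the shank straight ahead. I'll carry it to the left end of the hinge.

```bash
python3 - <<'E'
from h import *
st(); plan([591.9,285,180],88.9,16)
E
```

```text
t 17.3 p [ 429.6 -160.4  168.5] yaw 138.61 zax [-0.0026  0.0014 -1.    ] F [-0.9  0.9 -1.3] gap 25.0 g 59.1 q6 -1.36
16 x [0.43, 0.435, -0.014, 0.0, 0.0, 0.777]
```

Request:
{"fn": "step_arm", "kwargs": {
  "increments": [
    [0, 0, -0.6, 0, 0, 0, 0.2],
    [0.43, 0.435, -0.2, 0, 0, 0.78, 0.2],
    [0.43, 0.435, 0, 0, 0, 0.78, 0.2],
    [0.43, 0.435, 0, 0, 0, 0.78, 0.2],
    [0.43, 0.435, 0, 0, 0, 0.78, 0.2],
    [0.43, 0.435, 0, 0, 0, 0.78, 0.2],
    [0.43, 0.435, 0, 0, 0, 0.78, 0.2],
    [0.43, 0.435, 0, 0, 0, 0.78, 0.2],
    [0.43, 0.435, 0, 0, 0, 0.78, 0.2],
    [0.43, 0.435, 0, 0, 0, 0.78, 0.2],
    [0.43, 0.435, 0, 0, 0, 0.78, 0.2],
    [0.43, 0.435, 0, 0, 0, 0.78, 0.2],
    [0.43, 0.435, 0, 0, 0, 0.78, 0.2],
    [0.43, 0.435, 0, 0, 0, 0.78, 0.2],
    [0.43, 0.435, 0, 0, 0, 0.78, 0.2],
    [0.43, 0.435, 0, 0, 0, 0.77, 0.2],
    [0.43, 0.435, 0, 0, 0, 0.77, 0.2],
    [0, 0, 0, 0, 0, 0, 0.2],
    [0, 0, 0, 0, 0, 0, 0.2]
  ],
  "squeeze": 90
}}

```text
t: 19.2
eef_pos: [592.9, 284.0, 206.8]
tool_rot: [0.714, 0.7, -0.003, -0.001]
ft_force: [-0.8, 0.0, -1.5]
finger_gap: 23.9
gripper_force: 88.8
```

```bash
python3 - <<'E'
from h import *
st(); plan([591.9,285,101],88.9,6)
E
```

```text
t 19.2 p [592.9 284.  206.8] yaw 88.83 zax [-0.005  -0.0022 -1.    ] F [-0.8  0.  -1.5] gap 23.9 g 88.8 q6 0.36
6 x [0.003, -0.004, 0.353, 0.0, 0.0, -0.003]
```

Request:
{"fn": "step_arm", "kwargs": {
  "increments": [
    [0, 0, 0.35, 0, 0, 0, 0.2],
    [0, 0, 0.35, 0, 0, 0, 0.2],
    [0, 0, 0.35, 0, 0, 0, 0.2],
    [0, 0, 0.35, 0, 0, 0, 0.2],
    [0, 0, 0.35, 0, 0, 0, 0.2],
    [0, 0, 0.3, 0, 0, 0, 0.2],
    [0, 0, 0, 0, 0, 0, 0.2],
    [0, 0, 0, 0, 0, 0, 0.2],
    [0, 0, 0, 0, 0, 0, 0.2]
  ]
}}

```text
t: 20.1
eef_pos: [594.1, 283.9, 108.1]
tool_rot: [0.715, 0.699, 0.0, 0.0]
ft_force: [0.2, 0.7, -1.3]
finger_gap: 23.7
gripper_force: 88.8
```

```bash
python3 - <<'E'
from h import *
st(); 
for n in ('side','top'):
    im,T=shot(n,n+'_ins.png'); marks(n,T,['pin_tip','pin_neck','pin_grip','box_hinge','garlic_mid'])
    u,v=px(n,T,[588,110,79]); u,v=int(u),int(v); c=im[v-50:v+50,u-65:u+65]; cv2.imwrite('pics/c_'+n+'.png',cv2.resize(c,(390,300),interpolation=cv2.INTER_CUBIC)); print(n,u,v,f(n))
    for P in [[591.9,119,79],[588.6,99,79],[587,38.6,79],[591.9,255,79]]: print(P,px(n,T,P),(px(n,T,P)-[u-65,v-50])*3)
a=cv2.imread('pics/c_side.png');b=cv2.imread('pics/c_top.png'); cv2.imwrite('pics/ins.png',np.hstack([a,b])); st(); plan([590.6,285,101],88.9,1)
E
```

```text
t 20.1 p [594.1 283.9 108.1] yaw 88.76 zax [ 1.2e-03  2.0e-04 -1.0e+00] F [ 0.2  0.7 -1.3] gap 23.7 g 88.8 q6 0.36
side pin_neck 0.55 [590.7 252.   88.3] [199. 227.]
side pin_grip 0.42 [592.2 282.3  87.7] [198. 235.]
side garlic_mid 0.64 [585.2 195.6  23.2] [203. 232.]
side garlic_mid 0.19 [590.4 252.9  85.6] [199. 228.]
side 202 198 (np.float64(474.028168573013), 242.54207277937772, 191.83518632195543)
[591.9, 119, 79] [200. 200.] [189. 156.]
[588.6, 99, 79] [201. 196.] [192. 144.]
[587, 38.6, 79] [203. 184.] [198. 108.]
[591.9, 255, 79] [199. 231.] [186. 249.]
top pin_tip 0.67 [589.7 121.9  87.9] [240. 156.]
top pin_tip 0.36 [ 582.1 -102.4   72.6] [311. 158.]
top pin_neck 0.56 [588.7 252.8  84.1] [199. 157.]
top garlic_mid 0.65 [589.2 202.   31.3] [216. 161.]
top 244 157 (np.float64(475.66094484745133), 256.4727186033893, 194.30992912791567)
[591.9, 119, 79] [241. 156.] [186. 147.]
[588.6, 99, 79] [248. 157.] [207. 150.]
[587, 38.6, 79] [267. 157.] [264. 150.]
[591.9, 255, 79] [199. 157.] [ 60. 150.]
t 20.7 p [593.8 284.1 107.2] yaw 88.77 zax [-0.e+00 -1.e-04 -1.e+00] F [-0.6  0.1 -0.1] gap 24.3 g 88.8 q6 0.36
1 x [0.016, -0.065, 0.125, 0.0, 0.0, -0.032]
```

View pics/ins.png

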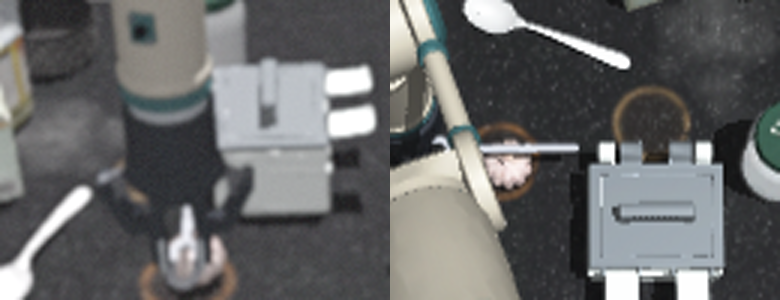

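Side view (left panel): the gripper hides the pin. Top view (right panel): the pin's shank, at crop row 148, points straight at the left barrel, whose middle is at about row 152. Garlic and jar are still standing in place.

Request:
{"fn": "step_arm", "kwargs": {
  "increments": [
    [0, -0.038, 0.07, 0, 0, -0.03, 0.2],
    [0, 0, 0.07, 0, 0, 0, 0.2],
    [0, 0, 0, 0, 0, 0, 0.2],
    [0, 0, 0, 0, 0, 0, 0.2],
    [0, 0, 0, 0, 0, 0, 0.2]
  ]
}}

```text
t: 21.2
eef_pos: [592.0, 284.2, 100.3]
tool_rot: [0.714, 0.7, 0.0, 0.0]
ft_force: [-0.6, -0.1, -0.1]
finger_gap: 24.1
gripper_force: 88.8
```

```bash
python3 - <<'E'
from h import *
st(); im,T=shot('top','top_ins2.png'); g=cv2.cvtColor(im,cv2.COLOR_BGR2GRAY).astype(int)
for P in [[588.8,119,79],[591,235,79],[588.6,90,79],[588,65,79],[587,13,79],[586.2,-12,79]]: print(P,(lambda q:q)(px('top',T,P)))
for c in (212,218,226,234,238,249,250,251,258,259,260): print(c,g[146:170,c].tolist())
plan([591.9,285,100.1],88.9,1)
E
```

```text
t 21.2 p [592.  284.2 100.3] yaw 88.89 zax [ 1.e-04 -1.e-04 -1.e+00] F [-0.6 -0.1 -0.1] gap 24.1 g 88.8 q6 0.36
[588.8, 119, 79] [241. 157.]
[591, 235, 79] [205. 157.]
[588.6, 90, 79] [250. 156.]
[588, 65, 79] [258. 156.]
[587, 13, 79] [275. 156.]
[586.2, -12, 79] [282. 156.]
212 [47, 45, 60, 80, 67, 55, 52, 48, 53, 63, 131, 231, 189, 91, 139, 215, 212, 215, 197, 167, 104, 82, 124, 195]
218 [51, 58, 81, 96, 74, 64, 58, 101, 181, 209, 183, 231, 190, 115, 206, 237, 239, 236, 238, 238, 231, 196, 169, 144]
226 [48, 51, 68, 57, 44, 44, 51, 63, 77, 89, 151, 233, 181, 40, 33, 36, 66, 90, 66, 59, 63, 65, 59, 49]
234 [40, 41, 43, 43, 43, 42, 46, 54, 54, 60, 149, 235, 181, 46, 20, 29, 54, 58, 49, 50, 46, 43, 46, 55]
238 [54, 44, 46, 48, 47, 54, 47, 47, 45, 61, 152, 235, 176, 43, 46, 46, 45, 45, 49, 62, 56, 50, 46, 49]
249 [48, 49, 50, 53, 44, 43, 43, 53, 146, 249, 254, 254, 252, 242, 204, 134, 168, 161, 154, 140, 213, 213, 214, 214]
250 [52, 60, 48, 45, 44, 44, 44, 53, 144, 248, 254, 254, 253, 244, 210, 132, 165, 161, 153, 124, 163, 163, 162, 162]
251 [46, 49, 43, 44, 46, 48, 50, 54, 144, 247, 253, 254, 254, 246, 215, 133, 165, 161, 154, 126, 162, 163, 163, 163]
258 [48, 50, 50, 48, 47, 48, 51, 58, 92, 142, 160, 164, 146, 129, 137, 163, 167, 163, 167, 181, 163, 163, 163, 164]
259 [49, 51, 50, 46, 46, 47, 49, 53, 89, 141, 160, 162, 148, 131, 138, 164, 167, 162, 168, 183, 162, 163, 164, 164]
260 [54, 49, 48, 46, 48, 50, 56, 61, 88, 140, 157, 160, 149, 133, 140, 164, 167, 163, 172, 200, 163, 163, 165, 164]
1 x [0.017, -0.003, 0.005, 0.0, 0.0, -0.003]
```

Request:
{"fn": "step_arm", "kwargs": {
  "increments": [
    [-0.15, 0, 0, 0, 0, 0, 0.2],
    [-0.15, 0, 0, 0, 0, 0, 0.2],
    [-0.06, 0, 0, 0, 0, 0, 0.2],
    [-0.06, 0, 0, 0, 0, 0, 0.2],
    [-0.06, 0, 0, 0, 0, 0, 0.2],
    [-0.06, 0, 0, 0, 0, 0, 0.2],
    [0, 0, 0, 0, 0, 0, 0.2]
  ]
}}

```text
t: 21.95
eef_pos: [591.4, 256.7, 100.3]
tool_rot: [0.714, 0.7, -0.0, 0.0]
ft_force: [-0.5, 0.7, -1.5]
finger_gap: 23.9
gripper_force: 88.8
```

Request:
{"fn": "step_arm", "kwargs": {
  "increments": [
    [-0.06, 0, 0, 0, 0, 0, 0.2],
    [-0.06, 0, 0, 0, 0, 0, 0.2],
    [-0.06, 0, 0, 0, 0, 0, 0.2],
    [0, 0, 0, 0, 0, 0, 0.2]
  ]
}}

```text
t: 22.35
eef_pos: [591.2, 247.7, 100.3]
tool_rot: [0.714, 0.7, -0.0, 0.0]
ft_force: [-0.1, -0.5, -0.1]
finger_gap: 23.7
gripper_force: 88.8
```

Request:
{"fn": "step_arm", "kwargs": {
  "increments": [
    [-0.06, 0, 0, 0, 0, 0, 0.2],
    [-0.06, 0, 0, 0, 0, 0, 0.2],
    [-0.08, 0, 0, 0, 0, 0, 0.2],
    [-0.08, 0, 0, 0, 0, 0, 0.2],
    [-0.08, 0, 0, 0, 0, 0, 0.2],
    [-0.08, 0, 0, 0, 0, 0, 0.2],
    [-0.08, 0, 0, 0, 0, 0, 0.2],
    [0, 0, 0, 0, 0, 0, 0.2]
  ]
}}

```text
t: 23.15
eef_pos: [590.7, 221.5, 100.3]
tool_rot: [0.714, 0.7, -0.0, 0.0]
ft_force: [-0.2, 0.7, -1.1]
finger_gap: 23.7
gripper_force: 88.8
```

Request:
{"fn": "step_arm", "kwargs": {
  "increments": [
    [-0.08, 0, 0, 0, 0, 0, 0.2],
    [-0.08, 0, 0, 0, 0, 0, 0.2],
    [-0.08, 0, 0, 0, 0, 0, 0.2],
    [-0.08, 0, 0, 0, 0, 0, 0.2],
    [-0.08, 0, 0, 0, 0, 0, 0.2],
    [-0.08, 0, 0, 0, 0, 0, 0.2],
    [-0.08, 0, 0, 0, 0, 0, 0.2],
    [-0.06, 0, 0, 0, 0, 0, 0.2],
    [0, 0, 0, 0, 0, 0, 0.2]
  ]
}}

```text
t: 24.05
eef_pos: [590.1, 190.7, 100.3]
tool_rot: [0.714, 0.7, -0.0, 0.0]
ft_force: [-1.1, -0.5, -0.8]
finger_gap: 23.6
gripper_force: 89.2
```

Request:
{"fn": "step_arm", "kwargs": {
  "increments": [
    [-0.06, 0, 0, 0, 0, 0, 0.2],
    [-0.08, 0, 0, 0, 0, 0, 0.2],
    [-0.08, 0, 0, 0, 0, 0, 0.2],
    [-0.08, 0, 0, 0, 0, 0, 0.2],
    [-0.08, 0, 0, 0, 0, 0, 0.2],
    [-0.08, 0, 0, 0, 0, 0, 0.2],
    [-0.06, 0, 0, 0, 0, 0, 0.2],
    [0, 0, 0, 0, 0, 0, 0.2]
  ]
}}

```text
t: 24.85
eef_pos: [589.6, 164.7, 100.3]
tool_rot: [0.714, 0.7, -0.0, 0.0]
ft_force: [0.3, -0.6, -0.5]
finger_gap: 24.0
gripper_force: 89.3
```

Request:
{"fn": "step_arm", "kwargs": {
  "increments": [
    [-0.06, 0, 0, 0, 0, 0, 0.2],
    [-0.08, 0, 0, 0, 0, 0, 0.2],
    [-0.08, 0, 0, 0, 0, 0, 0.2],
    [-0.08, 0, 0, 0, 0, 0, 0.2],
    [-0.08, 0, 0, 0, 0, 0, 0.2],
    [-0.06, 0, 0, 0, 0, 0, 0.2],
    [-0.04, 0, 0, 0, 0, 0, 0.2],
    [0, 0, 0, 0, 0, 0, 0.2],
    [0, 0, 0, 0, 0, 0, 0.2]
  ]
}}

```text
t: 25.75
eef_pos: [589.0, 141.0, 100.2]
tool_rot: [0.714, 0.7, -0.0, -0.0]
ft_force: [-0.4, 0.0, -0.4]
finger_gap: 24.2
gripper_force: 89.2
```

Request:
{"fn": "step_arm", "kwargs": {
  "increments": [
    [-0.04, 0, 0, 0, 0, 0, 0.2],
    [-0.04, 0, 0, 0, 0, 0, 0.2],
    [-0.04, 0, 0, 0, 0, 0, 0.2],
    [-0.02, 0, 0, 0, 0, 0, 0.2],
    [0, 0, 0, 0, 0, 0, 0.2],
    [0, 0, 0, 0, 0, 0, 0.2]
  ]
}}

```text
t: 26.35
eef_pos: [589.0, 134.0, 100.3]
tool_rot: [0.714, 0.7, -0.0, 0.0]
ft_force: [-0.8, -0.1, -1.7]
finger_gap: 23.9
gripper_force: 89.2
```

Request:
{"fn": "step_arm", "kwargs": {
  "increments": [
    [-0.02, 0, 0, 0, 0, 0, 0.2],
    [-0.02, 0, 0, 0, 0, 0, 0.2],
    [-0.01, 0, 0, 0, 0, 0, 0.2],
    [0, 0, 0, 0, 0, 0, 0.2]
  ]
}}

```text
t: 26.75
eef_pos: [588.9, 131.6, 100.3]
tool_rot: [0.714, 0.7, -0.0, 0.0]
ft_force: [-1.1, 0.9, -1.0]
finger_gap: 23.9
gripper_force: 89.2
```

Request:
{"fn": "step_arm", "kwargs": {
  "increments": [
    [-0.03, 0, 0, 0, 0, 0, 0.2],
    [-0.02, 0, 0, 0, 0, 0, 0.2],
    [0, 0, 0, 0, 0, 0, 0.2]
  ]
}}

```text
t: 27.05
eef_pos: [588.9, 129.0, 100.3]
tool_rot: [0.714, 0.7, -0.0, 0.0]
ft_force: [-0.3, -0.6, -0.6]
finger_gap: 23.7
gripper_force: 89.2
```

Request:
{"fn": "step_arm", "kwargs": {
  "increments": [
    [-0.02, 0, 0, 0, 0, 0, 0.2],
    [-0.02, 0, 0, 0, 0, 0, 0.2],
    [0, 0, 0, 0, 0, 0, 0.2]
  ]
}}

```text
t: 27.35
eef_pos: [588.8, 127.8, 100.3]
tool_rot: [0.714, 0.7, 0.0, -0.0]
ft_force: [-0.8, 3.0, -0.0]
finger_gap: 24.1
gripper_force: 89.2
```

Request:
{"fn": "step_arm", "kwargs": {
  "increments": [
    [-0.02, 0, 0, 0, 0, 0, 0.2],
    [-0.02, 0, 0, 0, 0, 0, 0.2],
    [0, 0, 0, 0, 0, 0, 0.2]
  ]
}}

```text
t: 27.65
eef_pos: [588.8, 127.1, 100.4]
tool_rot: [0.714, 0.7, 0.001, -0.001]
ft_force: [-0.7, 7.2, -0.4]
finger_gap: 23.9
gripper_force: 89.2
```

```bash
python3 - <<'E'
from h import *
st(); im,T=shot('wrist','home.png'); marks('wrist',T,['pin_neck','pin_grip']); im2,T2=shot('top'); marks('top',T2,['pin_tip','pin_neck','storage_jar_mid','garlic_mid'])
cv2.imwrite('pics/home2.png',np.hstack([cv2.resize(im,(400,300)),cv2.resize(im2[132:207,205:305],(400,300),interpolation=cv2.INTER_CUBIC)]))
E
```

```text
t 27.65 p [588.8 127.1 100.4] yaw 88.83 zax [ 1.0e-04  3.7e-03 -1.0e+00] F [-0.7  7.2 -0.4] gap 23.9 g 89.2 q6 0.11
wrist pin_neck 0.76 [590.5 100.   81.1] [260. 309.]
wrist pin_grip 0.97 [592.7 124.2  80.6] [264. 265.]
top pin_tip 0.61 [ 583.9 -101.2   72.4] [310. 157.]
top pin_neck 0.42 [586.2  94.9  80.8] [249. 157.]
top pin_neck 0.22 [ 582.6 -101.3   74.9] [310. 157.]
top storage_jar_mid 0.64 [ 582.8 -103.    73.9] [311. 157.]
top storage_jar_mid 0.29 [514.8  33.  104.2] [269. 177.]
top garlic_mid 0.45 [590.  203.4  30.5] [216. 161.]
```

View pics/home2.png

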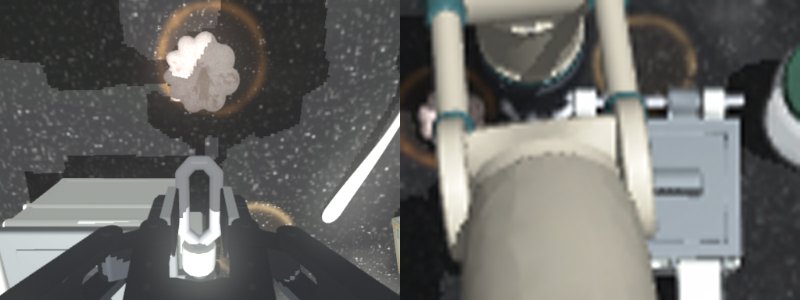

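The pin is home: the loop is against the left barrel and the tip shows beyond the right barrel at (735,101) in the right panel. The garlic and jar have not moved. Release and go to the clips.

Request:
{"fn": "step_arm", "kwargs": {
  "increments": [
    [0, 0, 0, 0, 0, 0, 0.4],
    [0, 0, 0, 0, 0, 0, 0.6],
    [0, 0, -0.1, 0, 0, 0, 0.6],
    [0, 0, -0.4, 0, 0, 0, 0.6],
    [0, 0, -0.8, 0, 0, 0, 0.6],
    [0, 0, -0.8, 0, 0, 0, 0.4],
    [0, 0, 0, 0, 0, 0, 0],
    [0, 0, 0, 0, 0, 0, 0]
  ]
}}

```text
t: 28.85
eef_pos: [589.5, 124.7, 206.8]
tool_rot: [0.714, 0.7, 0.001, 0.001]
ft_force: [-0.3, 0.0, 0.4]
finger_gap: 7.8
gripper_force: 0.0
```

```bash
python3 - <<'E'
from h import *
st(); plan([424,78,160],88.9,6); im,T=shot('wrist','rel.png'); marks('wrist',T,['pin_neck','pin_grip','lid_grip'])
E
```

```text
t 28.85 p [589.5 124.7 206.8] yaw 88.88 zax [ 3.2e-03 -5.0e-04 -1.0e+00] F [-0.3  0.   0.4] gap 7.8 g 0.0 q6 0.11
6 x [-0.166, -0.548, 0.156, 0.0, 0.0, -0.001]
wrist pin_neck 0.71 [588.9 100.1  80.4] [255. 221.]
wrist pin_grip 0.87 [588.8 129.3  75.1] [254. 184.]
```

Request:
{"fn": "step_arm", "kwargs": {
  "increments": [
    [-0.17, -0.55, 0.1, 0, 0, 0, 0],
    [-0.17, -0.55, 0.1, 0, 0, 0, 0],
    [-0.17, -0.55, 0.16, 0, 0, 0, 0],
    [-0.17, -0.55, 0.16, 0, 0, 0, 0],
    [-0.17, -0.55, 0.16, 0, 0, 0, 0],
    [-0.17, -0.55, 0.16, 0, 0, 0, 0],
    [0, 0, 0, 0, 0, 0, 0],
    [0, 0, 0, 0, 0, 0, 0]
  ]
}}

```text
t: 29.85
eef_pos: [422.3, 77.3, 162.7]
tool_rot: [0.714, 0.7, -0.0, -0.0]
ft_force: [1.0, -0.3, 0.0]
finger_gap: 0.0
gripper_force: 0.0
```

```bash
python3 - <<'E'
from h import *
st(); im,T=shot('wrist','cl.png'); marks('wrist',T,['clip_left_mid','clip_right_mid','lid_grip']); plan([424,79,120],88.9,1)
E
```

```text
t 29.85 p [422.3  77.3 162.7] yaw 88.87 zax [-9.e-04 -1.e-04 -1.e+00] F [ 1.  -0.3  0. ] gap 0.0 g 0.0 q6 0.04
wrist lid_grip 0.62 [516.1  36.8 105. ] [410. 285.]
1 x [0.029, -0.004, 0.868, 0.0, 0.0, -0.0]
```

View pics/cl.png

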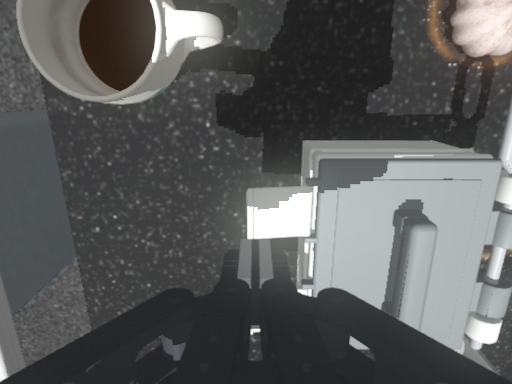

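The left flap, at columns 247–312 and rows 188–240, lies below and just ahead of the closed fingertips at about (255,250), still straight out. Press it down.

Request:
{"fn": "step_arm", "kwargs": {
  "increments": [
    [0, 0.03, 0.6, 0, 0, 0, 0],
    [0, 0, 0.4, 0, 0, 0, 0],
    [0, 0, 0.1, 0, 0, 0, 0],
    [0, 0, 0.1, 0, 0, 0, 0],
    [0, 0, 0.1, 0, 0, 0, 0],
    [0, 0, 0.1, 0, 0, 0, 0],
    [0, 0, 0.1, 0, 0, 0, 0],
    [0, 0, 0.1, 0, 0, 0, 0],
    [0, 0, 0.1, 0, 0, 0, 0],
    [0, 0, 0.1, 0, 0, 0, 0],
    [0, 0, 0, 0, 0, 0, 0]
  ]
}}

```text
t: 31.15
eef_pos: [424.8, 77.3, 73.1]
tool_rot: [0.714, 0.7, 0.0, 0.0]
ft_force: [-0.7, -0.3, 0.4]
finger_gap: 0.3
gripper_force: 0.0
```

Request:
{"fn": "step_arm", "kwargs": {
  "increments": [
    [0, 0.06, 0, 0, 0, 0, 0],
    [0, 0.06, 0, 0, 0, 0, 0],
    [0, 0.06, 0, 0, 0, 0, 0],
    [0, 0, 0, 0, 0, 0, 0]
  ]
}}

```text
t: 31.55
eef_pos: [433.0, 77.1, 72.9]
tool_rot: [0.714, 0.7, -0.001, -0.001]
ft_force: [-1.3, 0.3, -0.5]
finger_gap: 0.0
gripper_force: 0.4
```

Request:
{"fn": "step_arm", "kwargs": {
  "increments": [
    [0, 0.05, 0, 0, 0, 0, 0],
    [0, 0.05, 0, 0, 0, 0, 0],
    [0, 0.03, 0, 0, 0, 0, 0],
    [0, 0, 0, 0, 0, 0, 0],
    [0, 0, 0, 0, 0, 0, 0]
  ]
}}

```text
t: 32.05
eef_pos: [438.8, 77.1, 73.0]
tool_rot: [0.714, 0.7, -0.001, -0.001]
ft_force: [-4.8, 0.4, -0.4]
finger_gap: 0.4
gripper_force: 2.3
```

Request:
{"fn": "step_arm", "kwargs": {
  "increments": [
    [0, 0.03, 0, 0, 0, 0, 0],
    [0, 0.02, 0, 0, 0, 0, 0],
    [0, 0, 0, 0, 0, 0, 0]
  ]
}}

```text
t: 32.35
eef_pos: [439.0, 77.1, 72.9]
tool_rot: [0.714, 0.7, -0.002, -0.002]
ft_force: [-8.8, 0.3, 3.7]
finger_gap: 0.2
gripper_force: 4.7
```

Request:
{"fn": "step_arm", "kwargs": {
  "increments": [
    [0, 0.03, 0, 0, 0, 0, 0],
    [0, 0, 0, 0, 0, 0, 0],
    [0, -0.15, 0, 0, 0, 0, 0],
    [0, -0.3, -0.1, 0, 0, 0, 0],
    [0, 0, -0.5, 0, 0, 0, 0],
    [0, 0, -0.7, 0, 0, 0, 0],
    [-0.5, 0, -0.1, 0, 0, 0, 0],
    [-0.5, 0, 0, 0, 0, 0, 0],
    [-0.47, 0.04, 0, 0, 0, 0, 0],
    [0, 0, 0, 0, 0, 0, 0],
    [0, 0, 0, 0, 0, 0, 0]
  ]
}}

```text
t: 33.45
eef_pos: [422.4, 3.7, 143.9]
tool_rot: [0.715, 0.7, 0.001, 0.001]
ft_force: [-0.5, -0.6, -0.3]
finger_gap: 0.1
gripper_force: 0.0
```

Request:
{"fn": "step_arm", "kwargs": {
  "increments": [
    [0, 0, 0.3, 0, 0, 0, 0],
    [0, 0, 0.3, 0, 0, 0, 0],
    [0, 0, 0.1, 0, 0, 0, 0],
    [0, 0, 0.1, 0, 0, 0, 0],
    [0, 0, 0.1, 0, 0, 0, 0],
    [0, 0, 0.1, 0, 0, 0, 0],
    [0, 0, 0.1, 0, 0, 0, 0],
    [0, 0, 0.1, 0, 0, 0, 0],
    [0, 0, 0.1, 0, 0, 0, 0],
    [0, 0, 0.1, 0, 0, 0, 0],
    [0, 0, 0, 0, 0, 0, 0]
  ]
}}

```text
t: 34.55
eef_pos: [423.3, 3.7, 73.3]
tool_rot: [0.714, 0.7, 0.001, 0.001]
ft_force: [-0.1, 0.1, 0.1]
finger_gap: -0.1
gripper_force: 0.0
```

Request:
{"fn": "step_arm", "kwargs": {
  "increments": [
    [0, 0.06, 0, 0, 0, 0, 0],
    [0, 0.06, 0, 0, 0, 0, 0],
    [0, 0.06, 0, 0, 0, 0, 0],
    [0, 0.06, 0, 0, 0, 0, 0],
    [0, 0.04, 0, 0, 0, 0, 0],
    [0, 0, 0, 0, 0, 0, 0]
  ]
}}

```text
t: 35.15
eef_pos: [435.7, 3.7, 73.0]
tool_rot: [0.714, 0.7, -0.0, -0.0]
ft_force: [-1.2, 0.1, -0.5]
finger_gap: 0.1
gripper_force: 0.7
```

Request:
{"fn": "step_arm", "kwargs": {
  "increments": [
    [0, 0.04, 0, 0, 0, 0, 0],
    [0, 0.03, 0, 0, 0, 0, 0],
    [0, 0.02, 0, 0, 0, 0, 0],
    [0, 0, 0, 0, 0, 0, 0]
  ]
}}

```text
t: 35.55
eef_pos: [437.5, 3.6, 73.0]
tool_rot: [0.714, 0.7, -0.002, -0.002]
ft_force: [-7.3, -0.3, 4.0]
finger_gap: -0.3
gripper_force: 3.7
```

Request:
{"fn": "step_arm", "kwargs": {
  "increments": [
    [0, 0.04, 0, 0, 0, 0, 0],
    [0, 0, 0, 0, 0, 0, 0],
    [0, -0.2, 0, 0, 0, 0, 0],
    [0, -0.5, -0.1, 0, 0, 0, 0],
    [0, -0.5, -0.6, 0, 0, 0, 0],
    [-0.3, 0, -0.9, 0, 0, 0, 0],
    [-0.8, 0, -0.9, 0, 0, 0, 0],
    [-0.8, 0, -0.5, 0, 0, 0, 0],
    [-0.8, 0, 0, 0, 0, 0, 0],
    [-0.8, 0, 0, 0, 0, 0, 0],
    [0, 0, 0, 0, 0, 0, 0],
    [0, 0, 0, 0, 0, 0, 0]
  ]
}}

```text
t: 36.75
eef_pos: [379.7, -164.5, 216.0]
tool_rot: [0.715, 0.699, 0.001, 0.001]
ft_force: [0.3, 0.1, 0.8]
finger_gap: 0.1
gripper_force: 0.0
```

```bash
python3 - <<'E'
from h import *
st(); o=[]
for n in ('side','top'):
    im,T=shot(n); marks(n,T,['clip_left_mid','clip_right_mid','lid_grip','lid_hinge','pin_neck','pin_grip','pin_tip','storage_jar_mid','garlic_mid','coffee_mug_mid'])
    u,v=px(n,T,[517,60,80]).astype(int); o.append(cv2.resize(im[v-45:v+45,u-60:u+60],(400,300),interpolation=cv2.INTER_CUBIC))
cv2.imwrite('pics/fin.png',np.hstack(o))
E
```

```text
t 36.75 p [ 379.7 -164.5  216. ] yaw 88.74 zax [ 2.e-03 -6.e-04 -1.e+00] F [0.3 0.1 0.8] gap 0.1 g 0.0 q6 -0.56
side clip_left_mid 0.41 [453.5  78.8  57. ] [248. 196.]
side clip_right_mid 0.61 [449.    5.5  55.6] [248. 183.]
side lid_grip 0.67 [518.2  39.6  98.5] [225. 178.]
side lid_hinge 0.89 [586.5  41.4  79.5] [203. 185.]
side pin_neck 0.48 [349.4 184.9  40. ] [286. 222.]
side pin_neck 0.42 [586.9  97.3  74.4] [202. 197.]
side pin_grip 0.74 [517.1  37.   99.7] [225. 177.]
side storage_jar_mid 0.69 [581.2 -99.8  70.8] [206. 162.]
side garlic_mid 0.49 [588.2 197.4  27.8] [202. 231.]
side coffee_mug_mid 0.73 [346.  186.5  37.5] [288. 223.]
side coffee_mug_mid 0.17 [583.7 197.4  27.1] [204. 232.]
top clip_right_mid 0.5 [452.6   2.8  52. ] [279. 199.]
top clip_right_mid 0.22 [450.7  77.6  55.9] [255. 200.]
top lid_grip 0.73 [519.1  33.4 101.3] [269. 176.]
top lid_grip 0.7 [591.1 201.6  31.1] [217. 160.]
top lid_hinge 0.98 [583.9  39.1  81.3] [266. 157.]
top pin_neck 0.48 [583.9  96.9  79.8] [248. 158.]
top storage_jar_mid 0.9 [ 582.  -104.6   74.3] [311. 157.]
top garlic_mid 0.67 [516.6  33.6  98.5] [269. 177.]
top garlic_mid 0.56 [591.7 203.   33. ] [216. 160.]
top coffee_mug_mid 0.71 [342.4 186.2  40.6] [222. 236.]
top coffee_mug_mid 0.63 [ 5.116e+02  4.270e+01 -3.000e-01] [265. 185.]
```

View pics/fin.png

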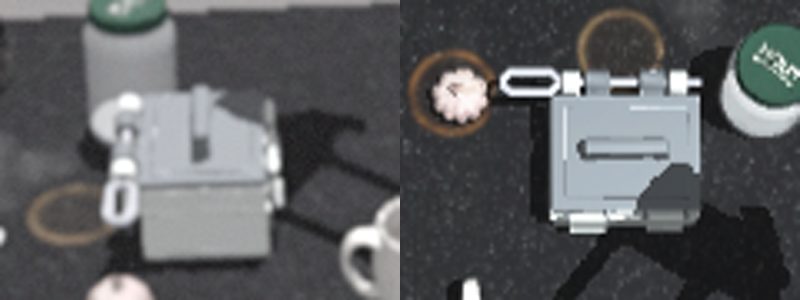

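Side view: both flaps hang down along the box front, and the loop is against the left barrel. Top view: the tip stands out past the right barrel at (700,83), and the jar, garlic and mug are where they were. Hand in.

```bash
python3 -c "
from plant import arm
print(arm.job_done())"
```

```text
the job is handed in; nothing more can be done
None
```

I handed the job in at about 37 s: the lid is on the box, the pin is through all four barrels with its loop against the left one, both clip flaps are down, and the jar, garlic and mug have not moved.

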